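Load and pin a clamshell drill jig and hold it shut

ROBOT

A 6-joint arm with a two-finger parallel gripper is mounted at the origin on the work surface. World frame = base frame: x ahead of the robot, y to its left, z up, the work surface at z = 0. Lengths are in m, angles in rad, forces in N, time in s.
With the tool pointing down it reaches from about 0.425 to 0.95 m from the base axis. Payload 3.5 kg.
Tool frame: the origin (TCP) lies at the very end of the fingers, on their centre line; the grasp point (between the pads) lies 19 mm behind it; z points along the fingers, y is the line along which they close (so a half turn about z gives the same grasp; the last joint's range is limited). The gripper opens to 85 mm and grips with 20 to 120 N. Pads are 22 mm wide; open, the fingers measure 114 mm over their backs; the gripper's body (76 mm by 85 mm) begins 54 mm behind the grasp point. The pads swing forward as they close: fully open they stand 13 mm farther back than shut.
Start: joints at [1.043, 0.286, 1.577, -0, 1.279, -0.15], TCP at [0.249, 0.627, 0.231] pointing down, gripper open.
Joint ranges: [-2.77, 2.77], [-0.9, 2.22], [0.21, 2.48], [-1.53, 4.67], [0.24, 2.81], [-2.84, 2.84]. Speed limits (rad/s): [2.79, 2.79, 3.14, 3.14, 3.14, 3.14].

INTERFACE

Orientations are given as a unit quaternion [x, y, z, w].
In Python, from plant import ctrl gives the robot as it stands.
- The arm moves only by the tool carry_out, never from a script. Its argument "deltas" is one flat list of numbers, 6 for each row, row after row: the shift along the tool's x, y, z in m, then the turn, a rotation vector about the tool's x, y, z in rad. A call has 1 to 5 rows; each row is the pose to reach, as a shift and turn from the pose commanded when the call began, along the tool's axes at that moment; what a row does not reach only later rows make up. A row lasts 1/8 s, in which the tool goes at most 62.5 mm and 10.7 degrees, less where a joint would pass 70% of its speed; a pose out of reach is approached as far as the arm can. A call with a gripper value outside its range is refused whole. "grip" is the opening in per cent of the stroke, from 0 (shut) to 100 (fully open), set as the call begins (left out, the last holds). The fingers move at their own pace and stop on an object; "grip_force" is the grip in N (left out, the last holds). Time passes only in rows, so rows that repeat a pose let the fingers close. It gives the time, the measured TCP pose, the force, the opening and the grip force at its end, in the units of the state.
- ctrl.get_state(): the state, without advancing time (a new reading comes with each control period).
- ctrl.read_camera(name): name is "side" or "top"; returns (picture, depth): 384x512x3 uint8, red, green, blue; 384x512 float32, m along the optical axis (not along the pixel's ray), 0 where there is no reading.
- ctrl.camera_model(name): a dict with "intrinsics" (3x3 intrinsics, pixels), "extrinsics" (4x4, takes a point from world to camera coordinates). Camera axes: x right, y down, z forward; pixel columns grow to the right and rows downward; lengths in m; the calibration is good to about 2 mm. A picture is of the moment at which its call begins. camera_model takes no time and is no camera call.
- ctrl.sign_off(): hands the job in; it is judged then, once.
Trained networks look in the newest picture that a camera, given by its name, has taken for a name from the list of things; names that differ only in an ending like _2 or _b are one class to them, and where a whole thing is asked for, a point or a joint stands for the part that bears it (a point fixed in the world has none). Each returns a list of dicts, best first, with "score" (0 to 1); they miss things now and then, are a little off and sometimes report something else, mostly with a low value. They report only what shows in the picture. A call takes as long as a camera call. They do not tell look-alikes from the thing itself.
- ctrl.find_in(camera, query): "uv" ([column, row] in pixels, amid what is visible of it).
The state is a dict: "time": time; "qpos": joint angles; "dq": joint speeds; "joint_efforts": joint torques, N m; "eef_pos": TCP position; "tcp_rot": TCP orientation; "contact_force": force on the tool from outside, world axes, zero at the start; "wrist_torque": the same for the moment, N m; "opening": opening from 0.0 (shut) to 1.0 (fully open); "finger_force": force on a finger pad.
Only numpy, scipy, OpenCV 4.12 (cv2) and the standard library are available. Lean on these libraries where they do the work, as an engineer would, in place of code of your own. Each camera call takes 0.05 s, during which the arm holds its last target. There are 200 camera calls.

TASK

Slide the steel bar blank on the drill jig squarely home against both the long stop and the end stop, then swing the hinged upper half fully shut over it, then take the long pin with the straight handle from the stand and push it through the aligned holes of both halves until its collar sits on the upper half. Finish holding: keep your fingers on the pin, pressing it down firmly (about 10 N) so the halves stay pressed shut, and do not let go. Leave the short ball-headed pin and everything else where it is.

Things in the scene. Friction and masses are not known exactly. Their poses are not given: they have to be found in the camera images.
- jig: Fixed lower half of the drill jig: aluminium plate 220 (x) x 170 (y) x 20 mm; origin at the centre of its underside, z up; +x points to the hinge side (roughly world +y). At its -x edge stands a steel lug with the pin hole: x -110 to -60, y -26 to +26, 40 tall. Between lug and long stop the plate's top (z = 20) is flat and open.
- long_stop (a point): Middle of the long stop's face, jig (20, 0, 27) mm: a steel strip along the jig's y (y -50 to +50), 14 tall, 15 thick, its face looking to jig -x.
- end_stop (a point): Middle of the end stop's face, jig (8, -60, 27) mm: a steel strip along the jig's x (x -19.5 to +25.5), 14 tall, 12 thick, its face looking to jig +y.
- jig_hole (a point): Mouth of the pin hole in the top of the lug: jig (-85, 0, 40) mm. Hole 14 mm across, widened by a 2 mm chamfer, 34 deep.
- jig_hinge (a point): Middle of the hinge axis: jig (95, 0, 44) mm; the axis runs along the jig's y.
- cover (a joint): Angle of the upper half (rad): 0 shut and level, 1.57 upright, 1.8 wide open. Stiff hinge (0.5 N m), stays where left, must be pushed all the way down. 0.35 kg aluminium frame, 8 thick with the hinge axis at mid-thickness, 140 wide (y), reaching 200 from the axis. Shut, its underside lies at jig z = 40, its top at z = 48, 4 mm clear of the bar.
- cover_press (a point): Point on the outer (upper when shut) face of the frame's free-end cross strip, 177.5 mm from the hinge axis, at jig y = +40: a good place to push. The strip is solid from 155 to 200 mm from the axis but for the pin hole (14 across, 2 mm chamfer) at 180 mm, y = 0, right above the lug's hole when shut.
- bar_center (a point): Centre of the loose steel bar blank, 24 (x) x 90 (y) x 16 (z) mm, 0.26 kg, lying flat on the jig's plate, 10 to 20 mm short of the long stop, 10 to 30 mm short of the end stop, slightly askew. Home, its long side lies on the long stop and its end on the end stop: centre at jig (8, -15, 28) mm.
- pin_grip (a point): Centre of the steel handle (16 across, 44 tall) of the long locating pin, upright in one hole of the stand; z up along the pin. 22 to 26 mm below this point a collar 26 across, then a shaft 12 across, 38 long, tip chamfered. 0.09 kg. In the stand the tip is 26 mm deep. Seated in the jig, the collar lies on the upper half's top face: this point at jig z = 74, tip at z = 10.
- pin_tip (a point): Tip of the long pin, on its axis, 64 mm below pin_grip.
- stand: Wooden pin stand, fixed on the bench right of the jig: 60 (x) x 140 (y) x 40 tall; origin at the centre of its underside; two holes 14 across, 26 deep, at y = -40 and +40. Either pin may be in either hole. Closing the fingers along the stand's x keeps clear of the other pin.
- stub_ball (a point): Centre of the black ball head (26 mm) of the short pin (shaft 18 mm, collar on the stand's top): not the one to use.
- beaker: Bystander: open white plastic beaker, 68 across, 75 tall; origin at its foot
- mould_a: Bystander: aluminium mould block 60x50x22 with two grooves, lying nearest the robot; origin under its centre
- mould_b: Bystander: a like mould block further out on the right
- driver: Bystander: screwdriver lying on the bench beyond the jig
- marker: Bystander: black marker pen, 120 long, 15 thick, lying on the right
- wrench: Bystander: steel wrench lying on the left
- oiler: Bystander: white oil bottle 44 across, 110 tall, at the back left
Not all that is in view belongs to the job. Leave any orange, pink or purple look-alike of the part that bears pin_grip alone.

How it is judged:
By the outcome, as a careful person would: the job done as asked, in the order asked, and still so for the second after the job is handed in, while the arm keeps its last pose, push and grip.
It also fails if it takes over 72 s, if anything falls off the work surface, if the arm or the gripper's body presses on something with over 40 N, if the wrist force passes 120 N, or if a joint passes its speed limit or range.

## Working session

There is one attempt and no reset: what is moved stays moved. The work goes in short steps, Python scripts to look and compute and a tool call to move; the robot and the scene stay as the last step left them, time stands still between calls to the robot, and variables do not carry over. Pictures are saved under pics/ and viewed, at most 10 in all, crops included, and the job is handed in when it is done.

Besides the shell and the picture viewer there is one more tool, called after ">>>" in YAML: its name, and indented under it one key for each argument. carry_out: Moves the arm, as the interface text tells. Its arguments: {"type":"object","properties":{"deltas":{"type":"array"},"grip":{"type":"number"},"grip_force":{"type":"number"}},"required":["deltas"]}

```bash
mkdir -p pics; ls; python3 - <<'E'
from plant import ctrl
import cv2,numpy as np
s=ctrl.get_state();print({k:np.round(v,3) for k,v in s.items()})
for c in("top","side"):
    p,d=ctrl.read_camera(c);cv2.imwrite(f"pics/{c}0.png",p[:,:,::-1]);np.save(f"pics/{c}0d.npy",d)
    m=ctrl.camera_model(c);print(c,np.round(m["intrinsics"],1).tolist(),np.round(m["extrinsics"],4).tolist())
E
```

```text
pics
{'time': np.float64(0.0), 'qpos': array([ 1.043,  0.287,  1.578,  0.   ,  1.279, -0.15 ]), 'dq': array([ 0.003,  0.001, -0.   ,  0.001, -0.002, -0.   ]), 'joint_efforts': array([ 0.0000e+00, -4.0597e+01, -2.9263e+01, -0.0000e+00,  6.0000e-03,
       -0.0000e+00]), 'eef_pos': array([0.249, 0.627, 0.23 ]), 'tcp_rot': array([ 0.188,  0.982, -0.001, -0.   ]), 'contact_force': array([-0.49 ,  0.451, -0.301]), 'wrist_torque': array([-0.027,  0.012, -0.026]), 'finger_force': np.float64(0.0), 'opening': np.float64(0.997)}
top [[463.7, 0.0, 247.3], [0.0, 463.7, 188.0], [0.0, 0.0, 1.0]] [[-0.0051, -0.9998, 0.0172, -0.0028], [-0.9921, 0.0029, -0.1257, 0.5703], [0.1256, -0.0177, -0.9919, 1.3139], [0.0, 0.0, 0.0, 1.0]]
side [[447.7, 0.0, 262.3], [0.0, 447.7, 187.1], [0.0, 0.0, 1.0]] [[0.9188, -0.3946, -0.012, -0.5105], [-0.2853, -0.6427, -0.711, 0.2069], [0.2729, 0.6567, -0.7031, 1.0332], [0.0, 0.0, 0.0, 1.0]]
```

View pics/top0.png

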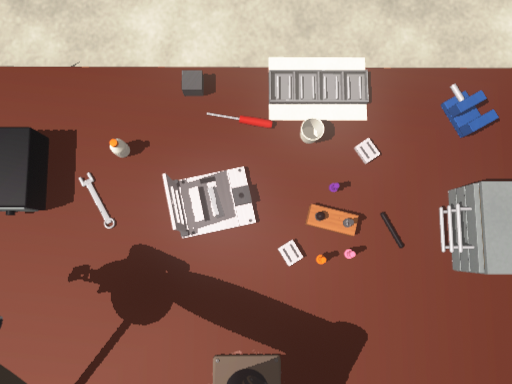

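View pics/side0.png

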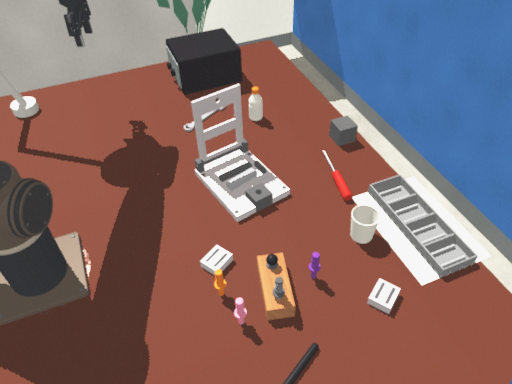

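The top view shows the jig at about (215,203), with its lug at (242,195) and the open cover at x≈172. The stand is at (333,219), with the long pin at (348,222) and the ball at (320,216). The side view shows the same layout: lug at (259,197), pin at (279,288). Next I'll zoom in.

```bash
cat > h.py <<'E'
from plant import ctrl
import cv2,numpy as np
from scipy.spatial.transform import Rotation as R
def cam(c):
    m=ctrl.camera_model(c);return np.array(m["intrinsics"]),np.array(m["extrinsics"])
def cloud(c,d):
    K,E=cam(c);v,u=np.mgrid[:d.shape[0],:d.shape[1]]
    P=np.linalg.inv(K)@np.stack([u.ravel(),v.ravel(),np.ones(u.size)])*d.ravel()
    return (E[:3,:3].T@(P-E[:3,3:])).T.reshape(*d.shape,3)
def ray_z(c,uv,z):   # point on pixel ray at height z
    K,E=cam(c);r=E[:3,:3].T@np.linalg.inv(K)@np.array([*uv,1.]);o=-E[:3,:3].T@E[:3,3]
    return o+r*(z-o[2])/r[2]
def tri(a,b):        # two-view triangulation: top uv, side uv
    Pm=[K@E[:3] for K,E in map(cam,("top","side"))]
    X=cv2.triangulatePoints(*Pm,np.array(a,float).reshape(2,1),np.array(b,float).reshape(2,1))
    return (X[:3]/X[3]).ravel()
def proj(c,p):
    K,E=cam(c);q=K@(E[:3,:3]@np.asarray(p,float)+E[:3,3]);return q[:2]/q[2]
E
python3 - <<'E'
from h import *
T=cv2.imread("pics/top0.png");S=cv2.imread("pics/side0.png")
z=lambda I,u,v,w,h:cv2.resize(I[v:v+h,u:u+w],(400,300),interpolation=cv2.INTER_CUBIC)
cv2.imwrite("pics/zoom1.png",np.vstack([np.hstack([z(T,155,158,112,84),z(T,290,170,80,60)]),np.hstack([z(S,185,80,120,140)[:, :],z(S,240,235,80,90)])]))
P=cloud("top",np.load("pics/top0d.npy"));Q=cloud("side",np.load("pics/side0d.npy"))
for n in["pin_grip","stub_ball","bar_center","jig_hole","long_stop","end_stop","jig_hinge","stand","jig","cover_press"]:
    r={}
    for c in("top","side"):
        f=ctrl.find_in(c,n); C=P if c=="top" else Q
        for k in f[:2]:
            u,v=np.round(k["uv"]).astype(int);print(n,c,round(k["score"],2),np.round(k["uv"],1),np.round(C[v,u],3))
        if f:r[c]=f[0]["uv"]
    if len(r)==2:print("   tri",np.round(tri(r["top"],r["side"]),4))
E
```

```text
pin_grip top 0.41 [320.6 261.6] [ 0.358 -0.207  0.082]
pin_grip side 0.73 [314.4 264.8] [ 0.569 -0.258  0.056]
pin_grip side 0.68 [224.2 280.1] [ 0.378 -0.205  0.041]
   tri [ 0.4505 -0.2531  0.1253]
stub_ball top 0.4 [319.1 218.4] [ 0.48  -0.206  0.071]
stub_ball side 0.49 [270.  260.4] [ 0.481 -0.218  0.072]
stub_ball side 0.41 [339.5 179.2] [ 0.778 -0.018  0.026]
   tri [ 0.4822 -0.2092  0.0588]
bar_center top 0.68 [217.7 201.2] [0.532 0.08  0.038]
bar_center side 0.65 [238.9 179.7] [0.522 0.077 0.038]
bar_center side 0.33 [382.8 294.1] [ 0.681 -0.365  0.025]
   tri [0.5279 0.0821 0.0341]
jig_hole top 0.69 [204.5 202. ] [0.53  0.121 0.034]
jig_hole side 0.91 [233.7 164.6] [0.538 0.161 0.018]
   tri [0.5254 0.1179 0.0597]
long_stop side 0.87 [234.6 163. ] [0.542 0.164 0.022]
end_stop top 0.96 [206.9 203.7] [0.525 0.113 0.021]
end_stop top 0.42 [123.7 149.6] [0.679 0.351 0.056]
end_stop side 0.92 [233.2 164. ] [0.536 0.164 0.02 ]
   tri [0.5206 0.1101 0.0697]
jig_hinge top 0.86 [208.8 199.4] [0.54  0.107 0.019]
jig_hinge top 0.19 [332.3 221. ] [ 0.473 -0.25   0.035]
jig_hinge side 0.88 [230.7 166.6] [0.527 0.158 0.017]
jig_hinge side 0.41 [278.9 290.8] [ 0.467 -0.295  0.071]
   tri [0.5234 0.1073 0.0645]
stand top 0.63 [331.8 222.2] [ 0.47  -0.248  0.042]
stand side 0.89 [276.2 288. ] [ 0.462 -0.292  0.081]
stand side 0.32 [218.  122.4] [0.57  0.396 0.   ]
   tri [ 0.4751 -0.2541  0.0169]
jig side 0.74 [234.3 168.7] [0.525 0.126 0.037]
cover_press top 0.8 [175.3 205.5] [0.401 0.019 1.375]
cover_press side 0.85 [215.1 123.3] [ 0.559  0.396 -0.   ]
cover_press side 0.39 [269.6 260.5] [ 0.481 -0.218  0.072]
   tri [0.5061 0.1874 0.1566]
```

View pics/zoom1.png

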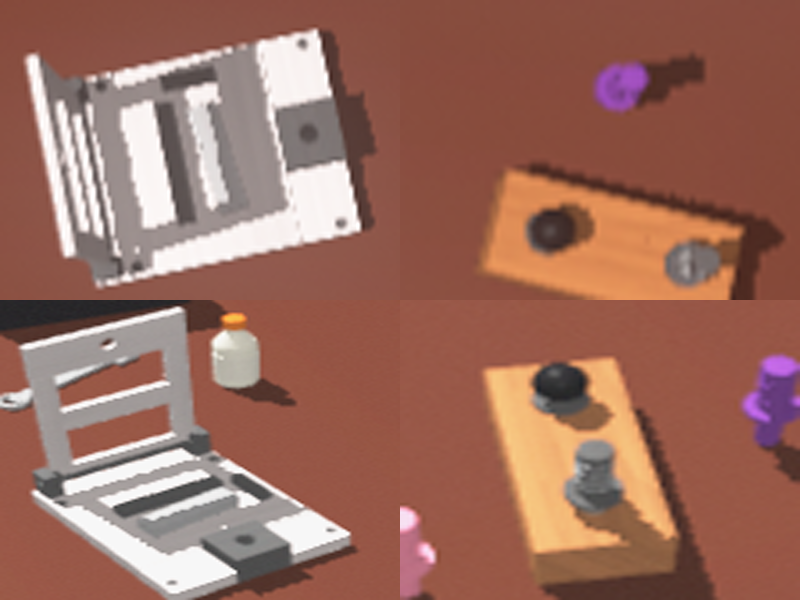

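The zoom shows the long stop as the dark strip near zoom (175,165), the end stop at (188,78), the bar as the light tilted strip at (218,150), and the lug hole at (307,133). I'll fit the jig and stand poses to landmarks from both views.

```bash
cat >> h.py <<'E'
from scipy.optimize import least_squares
def fitpose(obs,x0,z0=0.):   # obs: (cam, uv, local point m) -> x,y,yaw
    def T(p,q): c,s=np.cos(p[2]),np.sin(p[2]); return np.array([p[0]+c*q[0]-s*q[1],p[1]+s*q[0]+c*q[1],z0+q[2]])
    f=lambda p:np.concatenate([proj(c,T(p,q))-uv for c,uv,q in obs])
    r=least_squares(f,x0,loss="soft_l1");return r.x,f(r.x).reshape(-1,2)
def j2w(p,q):
    c,s=np.cos(p[2]),np.sin(p[2]);q=np.asarray(q,float);return np.array([p[0]+c*q[0]-s*q[1],p[1]+s*q[0]+c*q[1],q[2]])
E
python3 - <<'E'
from h import *
zt=lambda x,y:("top",np.array([155+(x+.5)*.28-.5,158+(y+.5)*.28-.5]))
zs=lambda x,y:("side",np.array([185+(x+.5)*.3-.5,80+(y-300+.5)*140/300-.5]))
mm=lambda *a:np.array(a)/1000
obs=[(*zt(318,30),mm(-110,-85,20)),(*zt(361,231),mm(-110,85,20)),(*zt(100,286),mm(110,85,20)),(*zt(308,133),mm(-85,0,40)),
(*zs(180,590),mm(-110,85,20)),(*zs(351,538),mm(-110,-85,20)),(*zs(33,492),mm(110,85,20)),(*zs(246,540),mm(-85,0,40))]
p,r=fitpose(obs,[.53,.1,1.57]);print("jig",np.round(p,4),np.round(r,2).tolist())
np.save("jig.npy",p)
zt2=lambda x,y:("top",np.array([290+(x-400+.5)*.2-.5,170+(y+.5)*.2-.5]))
zs2=lambda x,y:("side",np.array([240+(x-400+.5)*.2-.5,235+(y-300+.5)*.3-.5]))
print("ball",tri(zt2(551,229)[1],zs2(559,382)[1]))
print("pin top",tri(zt2(692,259)[1],zs2(594,447)[1]))
# depth clouds
P=cloud("top",np.load("pics/top0d.npy"));Q=cloud("side",np.load("pics/side0d.npy"))
def box(c,a,b):
    m=((c>a)&(c<b)).all(-1);return c[m]
for n,C in(("t",P),("s",Q)):
    w=box(C,[.4,-.32,.03],[.55,-.17,.048]); rr=cv2.minAreaRect((w[:,:2]*1000).astype(np.float32));print(n,"stand",len(w),rr,np.median(w[:,2]))
    w=box(C,[.42,-.32,.075],[.52,-.25,.12]);print("pinhead",len(w),w.mean(0),w[:,2].max())
    c,s=np.cos(p[2]),np.sin(p[2]);J=(C-[p[0],p[1],0])@np.array([[c,-s,0],[s,c,0],[0,0,1]])
    w=box(J,[-.125,-.04,.034],[-.05,.04,.046]);print("lug",len(w),np.median(w,0),w.min(0),w.max(0))
    w=box(J,[-.055,-.07,.031],[.014,.07,.042]);print("bar",len(w),cv2.minAreaRect((w[:,:2]*1000).astype(np.float32)),np.median(w[:,2]))
    w=box(J,[.03,-.07,.06],[.2,.07,.3]);A=np.c_[w[:,2],np.ones(len(w))];print("cover",len(w),np.median(w,0),np.linalg.lstsq(A,w[:,0],rcond=None)[0])
    w=box(J,[-.13,-.1,.012],[-.105,.1,.028]);print(np.median(w,0) if len(w) else 0)
E
```

```text
jig [0.5336 0.0956 1.7758] [[-0.05, -0.4], [-0.0, -0.51], [-1.05, -0.13], [0.47, -0.38], [-2.08, 2.4], [0.16, -1.14], [-0.23, 0.3], [0.06, 0.45]]
ball [ 0.48804149 -0.21019914  0.06180113]
pin top [ 0.46994198 -0.28245727  0.09569321]
t stand 869 ((476.2565002441406, -250.85543823242188), (141.51358032226562, 59.96263885498047), 75.84268951416016) 0.03987546231614843
pinhead 38 [ 0.46595132 -0.28722902  0.0952067 ] 0.10322142176960752
lug 285 [-0.08476102  0.00180096  0.03998221] [-0.10992045 -0.02397178  0.03423209] [-0.05987515  0.02822421  0.04599988]
bar 285 ((-8.142982482910156, -10.23324203491211), (32.18821334838867, 120.74246215820312), 6.649348258972168) 0.035667312964125626
cover 615 [ 9.36649250e-02 -1.51332403e-04  2.01828113e-01] [0.01698823 0.09173   ]
[-0.10735891  0.03101032  0.01892784]
s stand 1284 ((479.3385925292969, -249.50970458984375), (142.52178955078125, 60.866519927978516), 75.71502685546875) 0.04050875648900469
pinhead 97 [ 0.46741334 -0.29146998  0.09294218] 0.10277823844609939
lug 308 [-0.08680933  0.00146284  0.0403527 ] [-0.11190983 -0.02707648  0.03409472] [-0.05881832  0.02712848  0.04462029]
bar 281 ((-6.101981163024902, -10.61260986328125), (34.12656021118164, 119.80083465576172), 2.7210705280303955) 0.036234700750925074
cover 1876 [0.09337504 0.00389344 0.178144  ] [0.0099148  0.09193827]
[-0.10898883  0.00518247  0.01925809]
```

```bash
cat >> h.py <<'E'
def plan(pos,yang,jig=False):  # tool-down target; yang = world angle of tool y; prints tool-frame delta
    s=ctrl.get_state();Rc=R.from_quat(s["tcp_rot"])
    if jig: pos=j2w(np.load("jig.npy"),pos)
    y=np.array([np.cos(yang),np.sin(yang),0]);z=np.array([0,0,-1.]);Rt=R.from_matrix(np.c_[np.cross(y,z),y,z])
    d=Rc.inv().apply(np.array(pos)-s["eef_pos"]);w=(Rc.inv()*Rt).as_rotvec()
    print("d",np.round(d,4),"w",np.round(w,4),"rows",np.ceil(max(np.linalg.norm(d)/.0625,np.degrees(np.linalg.norm(w))/10.7)))
    st()
def st():
    s=ctrl.get_state();p=np.load("jig.npy");e=s["eef_pos"];c,si=np.cos(p[2]),np.sin(p[2]);d=e[:2]-p[:2]
    print("t",round(float(s["time"]),2),"eef",np.round(e,4),"jig mm",np.round([1000*(c*d[0]+si*d[1]),1000*(c*d[1]-si*d[0]),1000*e[2]],1),"F",np.round(s["contact_force"],1),"open",round(float(s["opening"]),3),"ff",round(float(s["finger_force"]),1))
E
python3 - <<'E'
from h import *
p=np.load("jig.npy");c,s=np.cos(p[2]),np.sin(p[2])
for n in("top","side"):
    C=cloud(n,np.load(f"pics/{n}0d.npy"));J=(C-[p[0],p[1],0])@np.array([[c,-s,0],[s,c,0],[0,0,1]])
    m=((J>[-.04,-.05,.031])&(J<[.016,.07,.042])).all(-1).astype(np.uint8)
    k,l,stt,_=cv2.connectedComponentsWithStats(m);i=1+np.argmax(stt[1:,4]);w=J[l==i]
    print(n,len(w),np.round(w[:,:2].mean(0)*1000,1),cv2.minAreaRect((w[:,:2]*1000).astype(np.float32)))
for cn in("top","side"):
  for q in[(-85,0,40),(20,0,34),(8,-60,34)]:print(cn,np.round(proj(cn,j2w(p,np.array(q)/1000)),1))
# rectify top image on jig plane z=36, 5px/mm
I=cv2.imread("pics/top0.png");J4=[(-70,-90),(60,-90),(60,70),(-70,70)]
src=np.float32([proj("top",j2w(p,np.array([*q,36])/1000)) for q in J4]);dst=np.float32([[(x+70)*3.5,(y+90)*3.5] for x,y in J4])
O=cv2.warpPerspective(I,cv2.getPerspectiveTransform(src,dst),(455,560),flags=cv2.INTER_CUBIC)
for x in range(-60,60,10):cv2.line(O,(int((x+70)*3.5),0),(int((x+70)*3.5),8 if x else 20),(0,0,255))
for y in range(-80,70,10):cv2.line(O,(0,int((y+90)*3.5)),(8 if y else 20,int((y+90)*3.5)),(0,0,255))
cv2.imwrite("pics/rect.png",O)
plan((-.048,0,.30),p[2]-np.pi/2,True)
E
```

```text
top 242 [-7.3  5.5] ((-7.701348304748535, 5.317619323730469), (23.82037353515625, 89.94649505615234), 6.687487602233887)
side 243 [-9.6  4.2] ((-8.022138595581055, 2.7345314025878906), (27.8853759765625, 92.9194564819336), 7.222711563110352)
top [241.3 194.5]
top [205.9 202.2]
top [205.9 181.3]
side [258.5 192.2]
side [236.8 171.6]
side [257.3 165.5]
d [-0.4872 -0.4293 -0.0687] w [-0.    -0.     0.988] rows 11.0
t 1.1 eef [0.2489 0.6274 0.2313] jig mm [578.6 170.4 231.3] F [-0.4  0.   0.1] open 1.002 ff 0.0
```

View pics/rect.png

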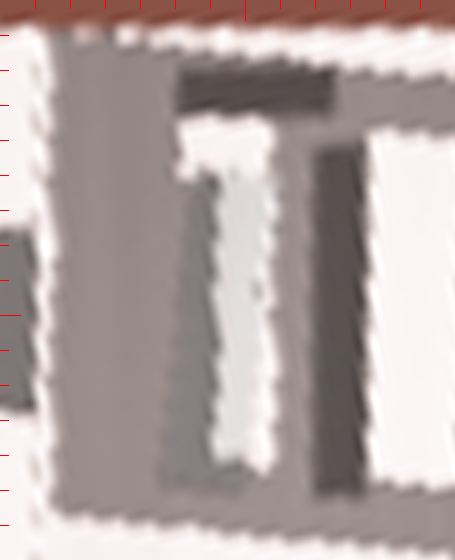

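The bar sits at jig (-7.7, 5), tilted about 6.7°. I'll move in above it, at jig (-42, 3).

>>> carry_out:
  deltas: [0, 0, -0.08, 0, 0, 0, -0.06, -0.05, -0.08, 0, 0, 0.18, -0.48, -0.43, -0.08, 0, 0, 0.98, -0.48, -0.43, -0.08, 0, 0, 0.98, -0.48, -0.43, -0.08, 0, 0, 0.98]
  grip: 59

```text
time: 1.72
eef_pos: [0.3617, 0.404, 0.309]
tcp_rot: [0.534, 0.846, 0.0, 0.0]
contact_force: [1.1, -0.7, 1.0]
opening: 0.588
finger_force: 0.0
```

```bash
python3 -c "
from h import *
plan((-.042,.003,.30),np.load('jig.npy')[2]-np.pi/2,True)"
```

```text
d [-0.3924  0.0096  0.0091] w [ 1.000e-03 -1.000e-04  2.397e-01] rows 7.0
t 1.73 eef [0.3617 0.404  0.309 ] jig mm [336.9 105.5 309. ] F [ 1.1 -0.7  1. ] open 0.588 ff 0.0
```

>>> carry_out:
  deltas: [-0.38, 0.01, 0.0, 0, 0, 0.24, -0.38, 0.01, 0.0, 0, 0, 0.24, -0.38, 0.01, 0.0, 0, 0, 0.24, -0.38, 0.01, 0.0, 0, 0, 0.24, -0.38, 0.01, 0.0, 0, 0, 0.24]

```text
time: 2.35
eef_pos: [0.5052, 0.1262, 0.3091]
tcp_rot: [0.629, 0.777, 0.0, 0.0]
contact_force: [1.4, 0.6, -0.1]
opening: 0.589
finger_force: 0.0
```

>>> carry_out:
  deltas: [0, 0, 0, 0, 0, 0]

```text
time: 2.48
eef_pos: [0.5059, 0.1245, 0.3087]
tcp_rot: [0.631, 0.775, -0.0, 0.0]
contact_force: [-0.9, -0.5, 0.8]
opening: 0.586
finger_force: 0.0
```

```bash
python3 -c "
from h import *
plan((-.042,.003,.30),np.load('jig.npy')[2]-np.pi/2,True)"
```

```text
d [-0.0759  0.0183  0.0087] w [-0.      0.0007 -0.0011] rows 2.0
t 2.48 eef [0.5059 0.1245 0.3087] jig mm [ 33.9  21.2 308.7] F [-0.9 -0.5  0.8] open 0.586 ff 0.0
```

>>> carry_out:
  deltas: [-0.076, 0.018, 0, 0, 0, 0, -0.076, 0.018, 0.0, 0, 0, 0, -0.076, 0.018, 0.12, 0, 0, 0, -0.076, 0.018, 0.18, 0, 0, 0, -0.076, 0.018, 0.24, 0, 0, 0]

```text
time: 3.1
eef_pos: [0.5377, 0.0589, 0.12]
tcp_rot: [0.629, 0.778, 0.001, 0.0]
contact_force: [0.7, 0.0, 0.2]
opening: 0.589
finger_force: 0.0
```

```bash
python3 - <<'E'
from h import *
plan((-.042,.003,.024),np.load('jig.npy')[2]-np.pi/2,True)
O=[]
for c,(u,v,w,h) in (("top",(170,160,100,75)),("side",(190,120,100,75))):
    I,d=ctrl.read_camera(c);O.append(cv2.resize(I[v:v+h,u:u+w,::-1],(400,300),interpolation=cv2.INTER_CUBIC))
cv2.imwrite("pics/a.png",np.hstack(O));st()
E
```

```text
d [-0.0052  0.0003  0.096 ] w [ 0.0014 -0.0003  0.0064] rows 2.0
t 3.1 eef [0.5377 0.0589 0.12  ] jig mm [-36.8   3.4 120. ] F [0.7 0.  0.2] open 0.589 ff 0.0
t 3.2 eef [0.5315 0.0593 0.1133] jig mm [-35.2   9.5 113.3] F [-1.   0.8 -1.2] open 0.588 ff 0.0
```

View pics/a.png

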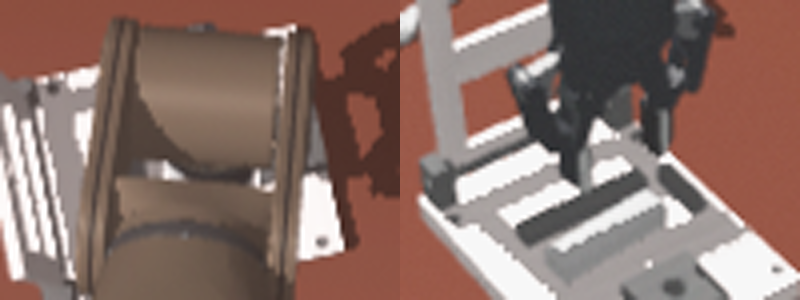

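The side view shows the fingers spread above the bar area, still clear of everything. I'll let it settle and re-plan.

>>> carry_out:
  deltas: [0, 0, 0, 0, 0, 0]

```text
time: 3.32
eef_pos: [0.5388, 0.0584, 0.1228]
tcp_rot: [0.628, 0.778, 0.001, 0.001]
contact_force: [0.0, 0.2, 0.3]
opening: 0.595
finger_force: 0.0
```

```bash
python3 -c "
from h import *
plan((-.043,.003,.024),np.load('jig.npy')[2]-np.pi/2,True)"
```

```text
d [-0.0054 -0.0006  0.0988] w [0.0014 0.0001 0.0065] rows 2.0
t 3.33 eef [0.5388 0.0584 0.1228] jig mm [-37.5   2.5 122.8] F [0.  0.2 0.3] open 0.595 ff 0.0
```

>>> carry_out:
  deltas: [-0.0055, -0.0005, 0.05, 0, 0, 0.0065, -0.0055, -0.0005, 0.085, 0, 0, 0.0065, -0.0055, -0.0005, 0.095, 0, 0, 0.0065, -0.0055, -0.0005, 0.098, 0, 0, 0.0065, -0.0055, -0.0005, 0.098, 0, 0, 0.0065]

```text
time: 3.95
eef_pos: [0.5407, 0.052, 0.0256]
tcp_rot: [0.631, 0.775, 0.001, 0.002]
contact_force: [-0.0, 0.1, -0.0]
opening: 0.589
finger_force: 0.0
```

```bash
python3 -c "
from h import *
plan((-.003,.003,.024),np.load('jig.npy')[2]-np.pi/2,True)"
```

```text
d [ 0.0411 -0.0011  0.0016] w [ 0.0041  0.0012 -0.0009] rows 1.0
t 3.95 eef [0.5407 0.052  0.0256] jig mm [-44.1   2.   25.6] F [-0.   0.1 -0. ] open 0.589 ff 0.0
```

>>> carry_out:
  deltas: [0.006, 0, 0.001, 0, 0, 0, 0.012, 0, 0.001, 0, 0, 0, 0.017, 0, 0.001, 0, 0, 0, 0.021, 0, 0.001, 0, 0, 0, 0.025, 0, 0.001, 0, 0, 0]

```text
time: 4.58
eef_pos: [0.5341, 0.0766, 0.0226]
tcp_rot: [0.631, 0.775, 0.0, 0.001]
contact_force: [0.6, -2.5, 2.4]
opening: 0.587
finger_force: 1.2
```

>>> carry_out:
  deltas: [0.001, 0, 0, 0, 0, 0, 0.002, 0, 0, 0, 0, 0, 0.003, 0, 0, 0, 0, 0]

```text
time: 4.95
eef_pos: [0.5333, 0.0794, 0.0224]
tcp_rot: [0.632, 0.775, 0.0, 0.0]
contact_force: [0.7, -2.2, 1.8]
opening: 0.587
finger_force: 1.1
```

```bash
python3 -c "
from h import *
st()"
```

```text
t 4.95 eef [0.5333 0.0794 0.0224] jig mm [-15.9   3.7  22.4] F [ 0.7 -2.2  1.8] open 0.587 ff 1.1
```

>>> carry_out:
  deltas: [0.001, 0, -0.0005, 0, 0, 0, 0.002, 0, -0.0005, 0, 0, 0, 0.003, 0, -0.0005, 0, 0, 0]

```text
time: 5.32
eef_pos: [0.5323, 0.0815, 0.0225]
tcp_rot: [0.631, 0.776, -0.001, 0.001]
contact_force: [1.9, -7.3, -1.0]
opening: 0.591
finger_force: 3.7
```

>>> carry_out:
  deltas: [0.001, 0, 0, 0, 0, 0, 0.002, 0, 0, 0, 0, 0]

```text
time: 5.58
eef_pos: [0.5323, 0.0816, 0.0226]
tcp_rot: [0.63, 0.776, -0.002, 0.002]
contact_force: [0.7, -14.4, -0.6]
opening: 0.59
finger_force: 7.0
```

```bash
python3 -c "
from h import *
st()"
```

```text
t 5.58 eef [0.5323 0.0816 0.0226] jig mm [-13.4   4.1  22.6] F [  0.7 -14.4  -0.6] open 0.59 ff 7.0
```

It's home against the long stop at about 14 N. Now I'll back off, lift, close, and go round to the +y end.

>>> carry_out:
  deltas: [-0.014, 0, 0, 0, 0, 0, -0.014, 0, -0.055, 0, 0, 0, 0.01, -0.04, -0.06, 0, 0, 0, 0.019, -0.078, -0.06, 0, 0, 0, 0.019, -0.078, -0.06, 0, 0, 0]
  grip: 0

```text
time: 6.2
eef_pos: [0.4484, 0.0879, 0.0815]
tcp_rot: [0.631, 0.775, -0.001, -0.002]
contact_force: [0.7, 0.3, -0.5]
opening: -0.003
finger_force: 0.0
```

```bash
python3 - <<'E'
from h import *
plan((.007,.082,.024),np.load('jig.npy')[2]-np.pi/2,True)
p=np.load("jig.npy");c,s=np.cos(p[2]),np.sin(p[2])
I,d=ctrl.read_camera("side");C=cloud("side",d);J=(C-[p[0],p[1],0])@np.array([[c,-s,0],[s,c,0],[0,0,1]])
m=((J>[-.04,-.05,.031])&(J<[.018,.07,.042])).all(-1).astype(np.uint8)
k,l,stt,_=cv2.connectedComponentsWithStats(m);i=1+np.argmax(stt[1:,4]);w=J[l==i]
print(len(w),np.round(w[:,:2].mean(0)*1000,1),cv2.minAreaRect((w[:,:2]*1000).astype(np.float32)))
E
```

```text
d [-0.0029  0.0032  0.0575] w [-0.0033 -0.0021 -0.0009] rows 1.0
t 6.2 eef [0.4484 0.0879 0.0815] jig mm [ 9.7 85.  81.5] F [ 0.7  0.3 -0.5] open -0.003 ff 0.0
225 [5.1 4.9] ((5.936789512634277, 3.0430679321289062), (91.13056182861328, 24.823972702026367), 88.69510650634766)
```

>>> carry_out:
  deltas: [-0.003, 0.002, 0.04, 0, 0, 0, -0.003, 0.003, 0.055, 0, 0, 0, -0.003, 0.003, 0.0575, 0, 0, 0, -0.003, 0.01, 0.0575, 0, 0, 0, -0.003, 0.018, 0.0575, 0, 0, 0]

```text
time: 6.88
eef_pos: [0.4717, 0.088, 0.0263]
tcp_rot: [0.631, 0.775, 0.001, 0.001]
contact_force: [0.5, -1.2, 0.2]
opening: -0.001
finger_force: 0.0
```

>>> carry_out:
  deltas: [0, 0.005, 0, 0, 0, 0, 0, 0.01, 0, 0, 0, 0, 0, 0.014, 0, 0, 0, 0, 0, 0.017, 0, 0, 0, 0]

```text
time: 7.38
eef_pos: [0.4861, 0.091, 0.0262]
tcp_rot: [0.631, 0.776, -0.002, -0.001]
contact_force: [-7.5, -2.5, 8.1]
opening: -0.003
finger_force: 4.8
```

```bash
python3 -c "
from h import *
st()"
```

```text
t 7.38 eef [0.4861 0.091  0.0262] jig mm [ 5.1 47.5 26.2] F [-7.5 -2.5  8.1] open -0.003 ff 4.8
```

>>> carry_out:
  deltas: [0, 0.001, 0, 0, 0, 0, 0, 0.002, 0, 0, 0, 0, 0, 0.003, 0, 0, 0, 0]

```text
time: 7.75
eef_pos: [0.4888, 0.0916, 0.0262]
tcp_rot: [0.631, 0.776, -0.002, -0.001]
contact_force: [-5.9, -2.6, 7.4]
opening: 0.004
finger_force: 4.6
```

```bash
python3 - <<'E'
from h import *
st()
O=[]
for c,(u,v,w,h) in (("top",(170,160,100,75)),("side",(200,130,80,60))):
    I,d=ctrl.read_camera(c);O.append(cv2.resize(I[v:v+h,u:u+w,::-1],(400,300),interpolation=cv2.INTER_CUBIC))
cv2.imwrite("pics/b.png",np.hstack(O));st()
E
```

```text
t 7.75 eef [0.4888 0.0916 0.0262] jig mm [ 5.1 44.7 26.2] F [-5.9 -2.6  7.4] open 0.004 ff 4.6
t 7.85 eef [0.4891 0.0916 0.0262] jig mm [ 5.1 44.4 26.2] F [-6.2 -1.6  7.4] open -0.001 ff 4.1
```

View pics/b.png

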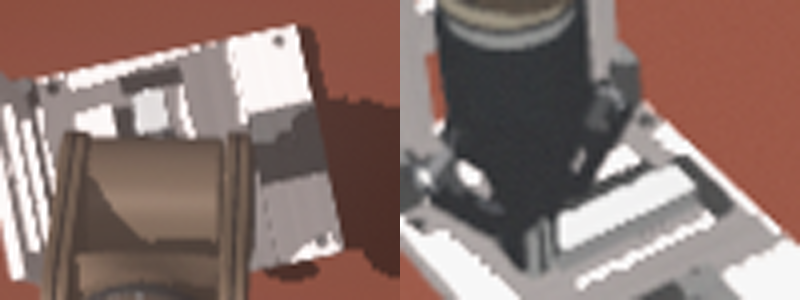

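The bar is square along the long stop and nearly at the end stop. The fingertips seem to drag on the plate (7 N upward), so I'll raise slightly and keep pushing.

>>> carry_out:
  deltas: [0, 0, -0.003, 0, 0, 0, 0, 0, -0.004, 0, 0, 0, 0, 0.001, -0.004, 0, 0, 0]

```text
time: 8.22
eef_pos: [0.4911, 0.0922, 0.0295]
tcp_rot: [0.631, 0.775, 0.0, 0.0]
contact_force: [-1.2, 0.2, 0.7]
opening: 0.002
finger_force: 0.6
```

>>> carry_out:
  deltas: [0, 0.001, 0, 0, 0, 0, 0, 0.002, 0, 0, 0, 0, 0, 0.003, 0, 0, 0, 0]

```text
time: 8.6
eef_pos: [0.4929, 0.0927, 0.0295]
tcp_rot: [0.631, 0.776, -0.001, -0.001]
contact_force: [-4.5, -0.9, 5.9]
opening: -0.003
finger_force: 3.2
```

```bash
python3 -c "
from h import *
st()"
```

```text
t 8.6 eef [0.4929 0.0927 0.0295] jig mm [ 5.4 40.4 29.5] F [-4.5 -0.9  5.9] open -0.003 ff 3.2
```

>>> carry_out:
  deltas: [0, 0.001, 0, 0, 0, 0, 0, 0.002, 0, 0, 0, 0, 0, 0.003, 0, 0, 0, 0]

```text
time: 8.98
eef_pos: [0.4957, 0.0932, 0.0295]
tcp_rot: [0.631, 0.776, -0.001, -0.001]
contact_force: [-5.9, -0.9, 8.5]
opening: -0.001
finger_force: 3.8
```

```bash
python3 - <<'E'
from h import *
st()
I,d=ctrl.read_camera("side")
cv2.imwrite("pics/c.png",cv2.resize(I[125:185,210:290,::-1],(800,600),interpolation=cv2.INTER_CUBIC))
E
```

```text
t 8.97 eef [0.4957 0.0932 0.0295] jig mm [ 5.4 37.6 29.5] F [-5.9 -0.9  8.5] open -0.001 ff 3.8
```

View pics/c.png

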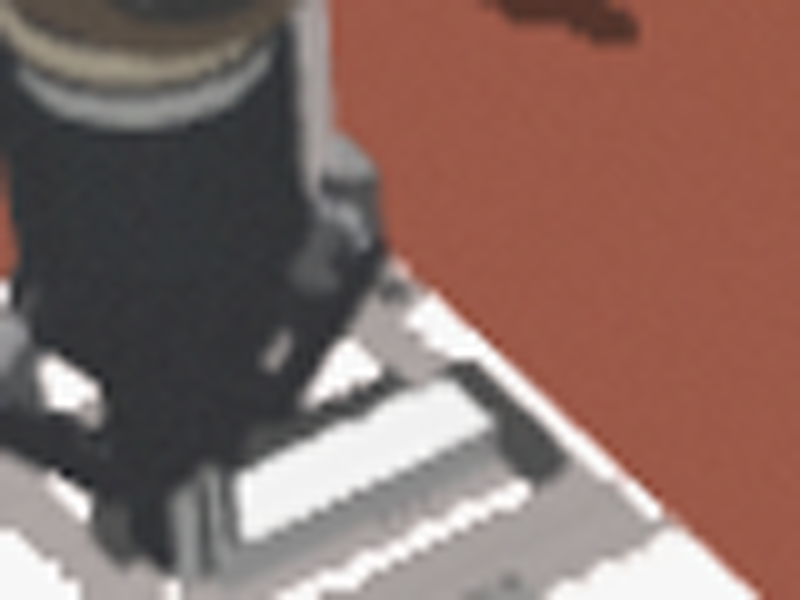

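>>> carry_out:
  deltas: [0, 0, -0.002, 0, 0, 0, 0, 0.001, -0.002, 0, 0, 0, 0, 0.002, -0.002, 0, 0, 0]

```text
time: 9.4
eef_pos: [0.4966, 0.0935, 0.0309]
tcp_rot: [0.631, 0.776, -0.002, -0.002]
contact_force: [-9.0, -2.2, 7.3]
opening: 0.004
finger_force: 4.3
```

>>> carry_out:
  deltas: [0, 0.001, 0, 0, 0, 0, 0, 0.002, 0, 0, 0, 0]

```text
time: 9.65
eef_pos: [0.4967, 0.0936, 0.0305]
tcp_rot: [0.631, 0.776, -0.004, -0.004]
contact_force: [-12.1, -3.6, 11.2]
opening: 0.001
finger_force: 6.7
```

>>> carry_out:
  deltas: [0, 0.001, 0, 0, 0, 0, 0, 0.002, 0, 0, 0, 0]

```text
time: 9.9
eef_pos: [0.4968, 0.0936, 0.0305]
tcp_rot: [0.631, 0.776, -0.006, -0.006]
contact_force: [-19.0, -5.8, 16.3]
opening: -0.004
finger_force: 9.5
```

```bash
python3 -c "
from h import *
st()"
```

```text
t 9.9 eef [0.4968 0.0936 0.0305] jig mm [ 5.5 36.4 30.5] F [-19.   -5.8  16.3] open -0.004 ff 9.5
```

It's home on the end stop (20 N, hard contact). I'll square it again with a two-finger x push.

>>> carry_out:
  deltas: [-0.001, -0.016, 0, 0, 0, 0, -0.001, -0.016, -0.055, 0, 0, 0, -0.043, 0.02, -0.055, 0, 0, 0, -0.043, 0.04, -0.055, 0, 0, 0, -0.043, 0.04, -0.055, 0, 0, 0]
  grip: 59

```text
time: 10.52
eef_pos: [0.552, 0.0603, 0.0867]
tcp_rot: [0.632, 0.775, 0.001, 0.001]
contact_force: [-0.2, 0.3, -0.2]
opening: 0.589
finger_force: 0.0
```

```bash
python3 - <<'E'
from h import *
plan((-.036,-.011,.028),np.load('jig.npy')[2]-np.pi/2,True)
p=np.load("jig.npy");c,s=np.cos(p[2]),np.sin(p[2])
I,d=ctrl.read_camera("side");C=cloud("side",d);J=(C-[p[0],p[1],0])@np.array([[c,-s,0],[s,c,0],[0,0,1]])
m=((J>[-.04,-.058,.031])&(J<[.018,.07,.042])).all(-1).astype(np.uint8)
k,l,stt,_=cv2.connectedComponentsWithStats(m);i=1+np.argmax(stt[1:,4]);w=J[l==i]
print(len(w),np.round(w[:,:2].mean(0)*1000,1),cv2.minAreaRect((w[:,:2]*1000).astype(np.float32)))
E
```

```text
d [0.0024 0.0001 0.0587] w [ 0.0028  0.0005 -0.0016] rows 1.0
t 10.53 eef [0.552  0.0603 0.0867] jig mm [-38.4 -10.8  86.7] F [-0.2  0.3 -0.2] open 0.589 ff 0.0
197 [  4.6 -12.1] ((5.273514747619629, -13.270252227783203), (88.38074493408203, 25.147764205932617), 89.84811401367188)
```

>>> carry_out:
  deltas: [0, 0, 0.04, 0, 0, 0, 0, 0, 0.058, 0, 0, 0, 0.01, 0, 0.058, 0, 0, 0, 0.018, 0, 0.058, 0, 0, 0, 0.022, 0, 0.058, 0, 0, 0]

```text
time: 11.2
eef_pos: [0.5466, 0.0829, 0.0296]
tcp_rot: [0.631, 0.776, 0.001, 0.001]
contact_force: [0.2, -0.1, 0.3]
opening: 0.59
finger_force: 0.0
```

>>> carry_out:
  deltas: [0.001, 0, 0, 0, 0, 0, 0.003, 0, 0, 0, 0, 0, 0.004, 0, 0, 0, 0, 0]

```text
time: 11.58
eef_pos: [0.5459, 0.0846, 0.029]
tcp_rot: [0.631, 0.776, -0.001, 0.002]
contact_force: [0.8, -7.7, 1.2]
opening: 0.587
finger_force: 3.6
```

```bash
python3 -c "
from h import *
st()"
```

```text
t 11.57 eef [0.5459 0.0846 0.029 ] jig mm [-13.3  -9.8  29. ] F [ 0.8 -7.7  1.2] open 0.587 ff 3.6
```

>>> carry_out:
  deltas: [0.004, 0, 0, 0, 0, 0, 0.004, 0, 0, 0, 0, 0, -0.015, 0, 0, 0, 0, 0, -0.015, 0, -0.062, 0, 0, 0, -0.015, 0, -0.124, 0, 0, 0]

```text
time: 12.2
eef_pos: [0.5471, 0.071, 0.1523]
tcp_rot: [0.632, 0.775, -0.0, -0.002]
contact_force: [1.2, 0.1, 0.3]
opening: 0.587
finger_force: 0.0
```

>>> carry_out:
  deltas: [0, 0, -0.062, 0, 0, 0, 0, 0, -0.124, 0, 0, 0, 0, 0, -0.145, 0, 0, 0, 0.055, -0.017, -0.145, 0, 0, 0, 0.115, -0.034, -0.145, 0, 0, 0]
  grip: 0

```text
time: 12.82
eef_pos: [0.491, 0.1776, 0.2975]
tcp_rot: [0.633, 0.775, 0.001, -0.0]
contact_force: [0.5, 0.8, -0.4]
opening: -0.0
finger_force: 0.0
```

```bash
python3 - <<'E'
from h import *
plan((.145,.040,.295),np.load('jig.npy')[2]-np.pi/2,True)
p=np.load("jig.npy");c,s=np.cos(p[2]),np.sin(p[2])
I,d=ctrl.read_camera("side");C=cloud("side",d);J=(C-[p[0],p[1],0])@np.array([[c,-s,0],[s,c,0],[0,0,1]])
m=((J>[-.04,-.058,.031])&(J<[.018,.07,.042])).all(-1).astype(np.uint8)
k,l,stt,_=cv2.connectedComponentsWithStats(m);i=1+np.argmax(stt[1:,4]);w=J[l==i]
print(len(w),np.round(w[:,:2].mean(0)*1000,1),cv2.minAreaRect((w[:,:2]*1000).astype(np.float32)))
E
```

```text
d [ 0.056  -0.0152  0.0026] w [ 0.0007 -0.0016 -0.004 ] rows 1.0
t 12.82 eef [0.491  0.1776 0.2975] jig mm [ 89.   25.  297.5] F [ 0.5  0.8 -0.4] open -0.0 ff 0.0
210 [  5.1 -11.9] ((6.174442291259766, -13.531734466552734), (88.7430191040039, 23.370988845825195), 89.79546356201172)
```

>>> carry_out:
  deltas: [0.056, -0.015, 0, 0, 0, 0, 0.056, -0.015, 0.05, 0, 0, 0, 0.056, -0.015, 0.085, 0, 0, 0, 0.045, -0.015, 0.085, 0, 0, 0, 0.035, -0.015, 0.085, 0, 0, 0]

```text
time: 13.5
eef_pos: [0.4707, 0.2075, 0.2137]
tcp_rot: [0.632, 0.775, 0.001, 0.0]
contact_force: [0.2, 0.4, 1.0]
opening: 0.0
finger_force: 0.0
```

```bash
python3 -c "
from h import *
plan((.066,.04,.209),np.load('jig.npy')[2]-np.pi/2,True)"
```

```text
d [-0.0563 -0.0011  0.0047] w [ 0.0019 -0.0003 -0.0015] rows 1.0
t 13.5 eef [0.4707 0.2075 0.2137] jig mm [122.3  38.9 213.7] F [0.2 0.4 1. ] open 0.0 ff 0.0
```

>>> carry_out:
  deltas: [-0.015, 0, 0, 0, 0, 0, -0.034, 0, 0.002, 0, 0, 0, -0.056, 0, 0.005, 0, 0, 0, -0.077, 0, 0.011, 0, 0, 0, -0.098, 0, 0.021, 0, 0, 0]

```text
time: 14.12
eef_pos: [0.4911, 0.1112, 0.1937]
tcp_rot: [0.632, 0.775, 0.002, 0.001]
contact_force: [1.1, 2.3, -0.3]
opening: -0.001
finger_force: 1.1
```

>>> carry_out:
  deltas: [-0.018, 0, 0.012, 0, 0, 0, -0.036, 0, 0.026, 0, 0, 0, -0.05, 0, 0.042, 0, 0, 0, -0.063, 0, 0.06, 0, 0, 0]

```text
time: 14.62
eef_pos: [0.5025, 0.0496, 0.1301]
tcp_rot: [0.632, 0.775, 0.0, 0.0]
contact_force: [0.2, 0.8, 1.8]
opening: 0.002
finger_force: 0.7
```

```bash
python3 -c "
from h import *
plan((-.057,.04,.092),np.load('jig.npy')[2]-np.pi/2,True)"
```

```text
d [-0.0183 -0.0001  0.0381] w [ 0.0003  0.0001 -0.0013] rows 1.0
t 14.62 eef [0.5025 0.0496 0.1301] jig mm [-38.7  39.8 130.1] F [0.2 0.8 1.8] open 0.002 ff 0.7
```

>>> carry_out:
  deltas: [-0.01, 0, 0.019, 0, 0, 0, -0.018, 0, 0.038, 0, 0, 0, -0.025, 0, 0.053, 0, 0, 0, -0.032, 0, 0.066, 0, 0, 0, -0.036, 0, 0.075, 0, 0, 0]

```text
time: 15.25
eef_pos: [0.5092, 0.015, 0.0551]
tcp_rot: [0.631, 0.775, -0.0, -0.001]
contact_force: [-0.3, 0.5, 1.2]
opening: 0.001
finger_force: 0.5
```

>>> carry_out:
  deltas: [-0.001, 0, 0.002, 0, 0, 0, -0.002, 0, 0.004, 0, 0, 0, -0.003, 0, 0.006, 0, 0, 0]

```text
time: 15.62
eef_pos: [0.5106, 0.0125, 0.0507]
tcp_rot: [0.631, 0.776, 0.0, 0.001]
contact_force: [-0.2, 1.3, 0.5]
opening: 0.001
finger_force: 0.4
```

```bash
python3 -c "
from h import *
st()"
```

```text
t 15.62 eef [0.5106 0.0125 0.0507] jig mm [-76.7  39.5  50.7] F [-0.2  1.3  0.5] open 0.001 ff 0.4
```

>>> carry_out:
  deltas: [0, 0, 0.002, 0, 0, 0, 0, 0, 0.004, 0, 0, 0, 0, 0, 0.005, 0, 0, 0]

```text
time: 16.0
eef_pos: [0.5107, 0.0123, 0.0479]
tcp_rot: [0.631, 0.776, -0.0, -0.0]
contact_force: [-7.7, 0.5, 18.8]
opening: -0.001
finger_force: 9.7
```

>>> carry_out:
  deltas: [0, 0, 0.001, 0, 0, 0, 0, 0, 0.002, 0, 0, 0]

```text
time: 16.25
eef_pos: [0.5108, 0.0123, 0.0478]
tcp_rot: [0.631, 0.776, -0.001, -0.001]
contact_force: [-13.8, 2.8, 29.4]
opening: 0.002
finger_force: 15.3
```

```bash
python3 -c "
from h import *
st()"
```

```text
t 16.25 eef [0.5108 0.0123 0.0478] jig mm [-77.   39.3  47.8] F [-13.8   2.8  29.4] open 0.002 ff 15.3
```

The cover is shut: it stops hard at z=0.0478 under 29 N. I'll lift and head toward the pin.

>>> carry_out:
  deltas: [0, 0, -0.05, 0, 0, 0, 0, 0, -0.11, 0, 0, 0, 0, 0, -0.17, 0, 0, 0.1, -0.05, 0, -0.17, 0, 0, 0.2, -0.1, 0, -0.17, 0, 0, 0.3]
  grip: 50

```text
time: 16.88
eef_pos: [0.5311, -0.0863, 0.2148]
tcp_rot: [0.741, 0.672, 0.001, 0.002]
contact_force: [0.9, -0.4, -0.8]
opening: 0.498
finger_force: 0.0
```

```bash
python3 -c "
from h import *
plan((.467,-.289,.2),-.248)"
```

```text
d [-0.2079 -0.0442  0.0149] w [0.0034 0.0007 0.1507] rows 4.0
t 16.88 eef [ 0.5311 -0.0863  0.2148] jig mm [-177.6   39.5  214.8] F [ 0.9 -0.4 -0.8] open 0.498 ff 0.0
```

>>> carry_out:
  deltas: [-0.062, -0.013, 0, 0, 0, 0.15, -0.124, -0.026, 0, 0, 0, 0.15, -0.182, -0.039, 0, 0, 0, 0.15, -0.208, -0.044, 0.01, 0, 0, 0.15, -0.208, -0.044, 0.01, 0, 0, 0.15]

```text
time: 17.5
eef_pos: [0.4655, -0.2896, 0.2021]
tcp_rot: [0.79, 0.614, -0.0, -0.001]
contact_force: [-0.3, -0.7, 0.6]
opening: 0.498
finger_force: 0.0
```

```bash
python3 - <<'E'
from h import *
plan((.467,-.289,.064),-.248)
T,td=ctrl.read_camera("top");S,sd=ctrl.read_camera("side");np.savez("pics/d.npz",T=T,S=S,td=td,sd=sd)
z=lambda I,u,v,w,h:cv2.resize(I[v:v+h,u:u+w,::-1],(400,300),interpolation=cv2.INTER_CUBIC)
cv2.imwrite("pics/d.png",np.vstack([np.hstack([z(T,190,160,80,60),z(T,310,195,60,45)]),np.hstack([z(S,215,155,80,60),z(S,240,225,80,60)])]))
E
```

```text
d [0.0008 0.0016 0.1381] w [-0.0018 -0.0008 -0.0014] rows 3.0
t 17.5 eef [ 0.4655 -0.2896  0.2021] jig mm [-363.3  145.1  202.1] F [-0.3 -0.7  0.6] open 0.498 ff 0.0
```

View pics/d.png

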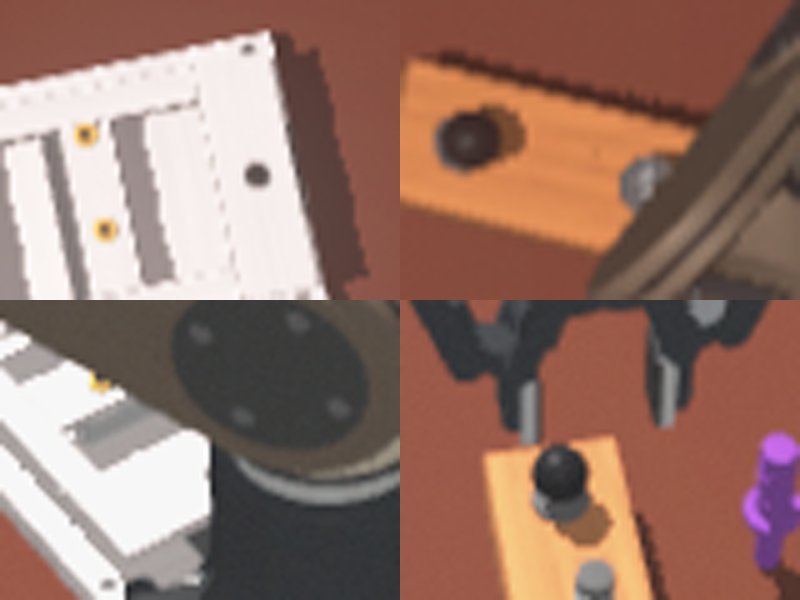

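The cover is shut, with its hole at top pixel (241.0,194.6). The fingers are over the pin, open along the stand's x. Descending.

>>> carry_out:
  deltas: [0.001, 0.0015, 0.05, 0, 0, 0, 0.001, 0.0015, 0.09, 0, 0, 0, 0.001, 0.0015, 0.115, 0, 0, 0, 0.001, 0.0015, 0.13, 0, 0, 0, 0.001, 0.0015, 0.138, 0, 0, 0]

```text
time: 18.23
eef_pos: [0.4689, -0.287, 0.0651]
tcp_rot: [0.788, 0.616, 0.0, 0.0]
contact_force: [-0.4, -0.1, -0.2]
opening: 0.501
finger_force: 0.0
```

>>> carry_out:
  deltas: [0, 0, 0, 0, 0, 0, 0, 0, 0, 0, 0, 0, 0, 0, 0, 0, 0, 0, 0, 0, 0, 0, 0, 0]
  grip: 0
  grip_force: 30

```text
time: 18.73
eef_pos: [0.4689, -0.2883, 0.0663]
tcp_rot: [0.789, 0.615, 0.0, 0.001]
contact_force: [-0.3, 0.5, 2.7]
opening: 0.176
finger_force: 29.6
```

```bash
python3 - <<'E'
from h import *
st();p=np.load("jig.npy")
print("hole top ray",ray_z("top",(241.,194.6),.048),"fit",j2w(p,(-.085,0,.048)))
E
```

```text
t 18.73 eef [ 0.4689 -0.2883  0.0663] jig mm [-362.7  141.5   66.3] F [-0.3  0.5  2.7] open 0.176 ff 29.6
hole top ray [0.54974296 0.01346173 0.048     ] fit [0.55092358 0.01242411 0.048     ]
```

The pin is held (opening ≈15 mm, 30 N). I'll lift it straight up with a firmer grip.

>>> carry_out:
  deltas: [0, 0, 0, 0, 0, 0, 0, 0, -0.02, 0, 0, 0, 0, 0, -0.05, 0, 0, 0, 0, 0, -0.09, 0, 0, 0, 0, 0, -0.13, 0, 0, 0]
  grip_force: 70

```text
time: 19.35
eef_pos: [0.4677, -0.2873, 0.1953]
tcp_rot: [0.789, 0.615, -0.0, -0.001]
contact_force: [0.8, -0.1, -1.5]
opening: 0.166
finger_force: 68.8
```

```bash
python3 - <<'E'
from h import *
st()
def cen(I,u,v,r,f):
    g=I[v-r:v+r+1,u-r:u+r+1].astype(float);w=f(g);y,x=np.mgrid[-r:r+1,-r:r+1];return np.array([u+(w*x).sum()/w.sum(),v+(w*y).sum()/w.sum()]),w.sum()
T0=cv2.imread("pics/top0.png");S0=cv2.imread("pics/side0.png");T1=np.load("pics/d.npz")["T"][:,:,::-1]
dark=lambda g:np.clip(np.median(g.mean(2))-g.mean(2)-15,0,None)
ht,_=cen(T1,241,194,5,lambda g:np.clip(200-g.mean(2),0,None))
hs,_=cen(S0,258,192,4,dark); ht0,_=cen(T0,241,195,4,dark)
# pin: low saturation (grey) in wood
grey=lambda g:(g.max(2)-g.min(2)<30).astype(float)
pt,n1=cen(T0,348,222,6,grey)
print("hole top",ht,ht0,"side",hs,"pin top",pt,n1)
print("hole",ray_z("top",ht,.048),ray_z("top",ht0,.04),ray_z("side",hs,.04))
for z in(.08,.09,.1):print("pin",z,ray_z("top",pt,z))
for r in range(215,230):print("".join("#" if (T0[r,c].max()-T0[r,c].min())<30 else "." for c in range(336,362)),"  ", T0[r,342:356].mean(1).astype(int))
print()
for r in range(272,305):print("".join("#" if (int(S0[r,c].max())-S0[r,c].min())<30 else "." for c in range(262,298)),S0[r,272:288].mean(1).astype(int))
E
```

```text
t 19.35 eef [ 0.4677 -0.2873  0.1953] jig mm [-361.5  142.5  195.3] F [ 0.8 -0.1 -1.5] open 0.166 ff 68.8
hole top [240.96086957 194.58298677] [240.87096774 194.78942652] side [258.02290448 191.49366472] pin top [347.625    222.234375] 64.0
hole [0.5497926  0.01357422 0.048     ] [0.55009053 0.01380457 0.04      ] [0.55073968 0.01526656 0.04      ]
pin 0.08 [ 0.46735201 -0.28467532  0.08      ]
pin 0.09 [ 0.46683737 -0.28233118  0.09      ]
pin 0.1 [ 0.46632272 -0.27998703  0.1       ]
..........................    [146 147 148 149 150 150 150 150 149 148 147 146 144 130]
..........................    [147 146 147 148 148 149 151 152 152 153 153 152 152 150]
..........................    [149 149 148 148 148 141 125 126 126 133 153 150 131 131]
..........................    [152 152 149 131 135 125  97  92  81  93 126 120  84  85]
.........#####............    [151 150 131 106 115 121 103 106  97 100  96  85  83  83]
........#########.........    [145 130 107 109 132 149 108 112 111 111 109  97  84  83]
.......###########........    [139 106 113 119 154 151 113 113 111 111 112 108  8
[... 3410 characters left out ...]
................ [182 183 172  98 100 102 103 105 102  93  97  99 103 101 101 119]
.................................... [182 184 173  99 100 108 112 110 101  98  98  98 102 103 103 117]
.................................... [183 183 178 141  99 102 103 102 100  97  99  99 102 102 101 119]
.................................... [184 183 183 176 139  99 102 103 101 100  96  98 101 104 101 100]
.................................... [184 183 185 182 167  96 100 104 101  97  98  97 101 103 102 103]
.................................... [184 182 184 183 174 147 136 103 101  97  97  98  98 101 102 101]
.................................... [181 181 184 183 180 179 172 153 154 140  98  98  96 100 101 101]
```

```bash
python3 - <<'E'
from h import *
print(ray_z("side",(278.8,279.7),.1),ray_z("side",(278.1,293),.056))
plan((.551,.0145,.195),-.248)
E
```

```text
[ 0.46969098 -0.28767003  0.1       ] [ 0.46755673 -0.29029395  0.056     ]
d [0.313  0.0073 0.0006] w [-0.0019 -0.0008  0.002 ] rows 6.0
t 19.35 eef [ 0.4677 -0.2873  0.1953] jig mm [-361.5  142.5  195.3] F [ 0.8 -0.1 -1.5] open 0.166 ff 68.8
```

>>> carry_out:
  deltas: [0.06, 0.001, 0, 0, 0, 0, 0.12, 0.003, 0, 0, 0, 0, 0.18, 0.005, 0, 0, 0, 0, 0.24, 0.006, 0, 0, 0, 0, 0.29, 0.007, 0, 0, 0, 0]

```text
time: 19.98
eef_pos: [0.5454, -0.0059, 0.1945]
tcp_rot: [0.788, 0.615, -0.0, -0.0]
contact_force: [0.0, -0.4, -0.6]
opening: 0.166
finger_force: 68.8
```

>>> carry_out:
  deltas: [0.02, 0, 0.02, 0, 0, 0, 0.023, 0, 0.05, 0, 0, 0, 0.023, 0, 0.065, 0, 0, 0, 0.023, 0, 0.065, 0, 0, 0]

```text
time: 20.48
eef_pos: [0.5498, 0.0135, 0.1279]
tcp_rot: [0.789, 0.615, -0.002, -0.002]
contact_force: [-0.3, -0.5, -1.1]
opening: 0.164
finger_force: 68.8
```

```bash
python3 - <<'E'
from h import *
plan((.551,.015,.12),-.248)
S,sd=ctrl.read_camera("side");np.save("pics/S2.npy",S)
cv2.imwrite("pics/e.png",cv2.resize(S[150:210,220:300,::-1],(800,600),interpolation=cv2.INTER_CUBIC))
e=ctrl.get_state()["eef_pos"]
for dz in(.004,-.012,-.052):print("axis px at z",round(e[2]+dz,3),proj("side",e+[0,0,dz]))
print("hole px",proj("side",(.5503,.0145,.048)),"top fit",proj("side",(.551,.015,.048)))
E
```

```text
d [0.0017 0.0008 0.0079] w [-0.0046  0.0007  0.0009] rows 1.0
t 20.48 eef [0.5498 0.0135 0.1279] jig mm [-83.7   0.9 127.9] F [-0.3 -0.5 -1.1] open 0.164 ff 68.8
axis px at z 0.133 [257.68305774 165.15982   ]
axis px at z 0.117 [257.80685517 169.97079989]
axis px at z 0.077 [258.10563972 181.58207919]
hole px [257.92383491 189.55961721] top fit [258.09786806 189.35735356]
```

View pics/e.png

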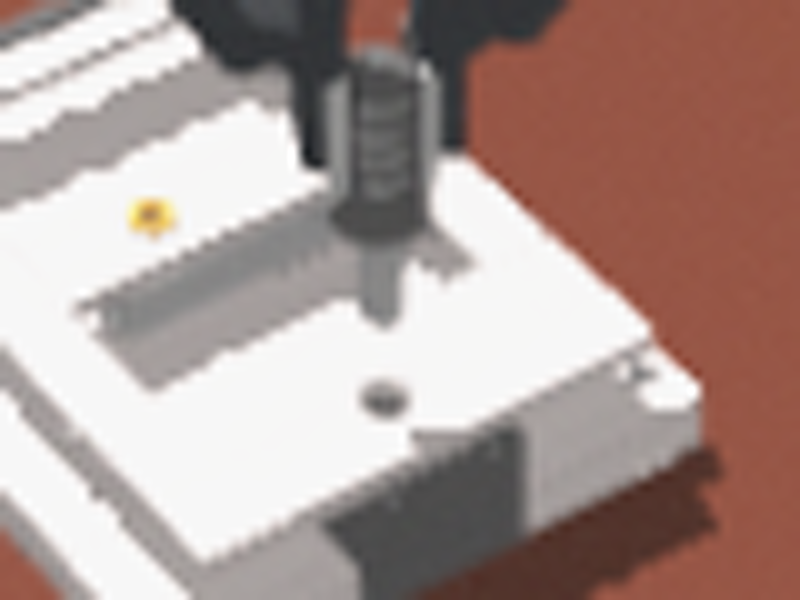

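The side view shows the pin upright in the fingers, with its tip at zoom (381,322) and the hole at (385,400). The pin's column matches the TCP projection, so I'll compute the hole centroid.

```bash
python3 - <<'E'
from h import *
S=np.load("pics/S2.npy").astype(float)
g=S[185:196,253:265].mean(2);w=np.clip(210-g,0,None);w[g>210]=0
print(g.astype(int))
k,l,_,_=cv2.connectedComponentsWithStats((w>0).astype(np.uint8));lab=l[5,5];w*=(l==lab)
y,x=np.mgrid[185:196,253:265];uv=((w*x).sum()/w.sum(),(w*y).sum()/w.sum());print(uv,ray_z("side",uv,.048))
b=S[176:185,250:267].mean(2);print(b.astype(int))
E
```

```text
[[247 246 246 246 246 247 247 247 246 246 246 246]
 [246 246 246 246 246 246 246 246 246 246 246 246]
 [246 246 246 244 240 235 240 243 246 246 246 247]
 [246 246 244 215 179 174 199 223 243 246 246 246]
 [246 246 237 166 140 143 144 178 238 246 246 246]
 [246 246 240 163 103 106 107 162 239 247 247 247]
 [246 246 246 230 179 148 160 217 245 247 247 247]
 [246 246 246 246 243 238 240 243 239 240 240 240]
 [246 246 246 247 247 247 247 245 159 160 160 160]
 [247 247 247 247 247 247 247 245 193 159 158 152]
 [247 247 247 247 247 246 244 236 197 155 140 133]]
(np.float64(257.9654030180346), np.float64(189.67905778432092)) [0.55022857 0.01405333 0.048     ]
[[146 161 160 160 159 150 131 134 133 133 170 222 155 157 157 155 166]
 [160 158 158 159 157 152 132 134 134 137 208 245 229 218 167 198 218]
 [158 159 157 156 157 151 133 136 134 145 215 246 246 244 218 243 244]
 [156 156 156 156 157 151 131 135 135 145 215 246 246 246 244 247 246]
 [157 158 184 231 232 219 130 132 135 145 218 246 247 247 246 246 246]
 [184 231 239 246 246 244 169 135 135 152 227 247 247 246 246 246 246]
 [239 246 246 246 246 246 238 201 164 208 243 246 247 246 246 247 247]
 [246 246 246 246 246 246 246 244 237 243 246 246 247 247 246 246 246]
 [246 246 246 247 247 247 246 247 246 246 247 247 247 247 246 246 246]]
```

>>> carry_out:
  deltas: [0.0012, 0.0014, 0.008, -0.004, 0, 0, 0.0012, 0.0014, 0.016, -0.004, 0, 0, 0.0012, 0.0014, 0.022, -0.004, 0, 0, 0.0012, 0.0014, 0.026, -0.004, 0, 0]

```text
time: 21.02
eef_pos: [0.5528, 0.015, 0.1037]
tcp_rot: [0.789, 0.615, 0.001, 0.001]
contact_force: [-0.2, -0.2, -0.4]
opening: 0.159
finger_force: 68.8
```

>>> carry_out:
  deltas: [0, 0, 0.002, 0, 0, 0, 0, 0, 0.004, 0, 0, 0, 0, 0, 0.006, 0, 0, 0]

```text
time: 21.4
eef_pos: [0.553, 0.0149, 0.0986]
tcp_rot: [0.788, 0.615, 0.001, 0.002]
contact_force: [-1.2, -0.1, 3.1]
opening: 0.161
finger_force: 69.3
```

```bash
python3 -c "
from h import *
st()"
```

```text
t 21.4 eef [0.553  0.0149 0.0986] jig mm [-83.   -2.6  98.6] F [-1.2 -0.1  3.1] open 0.161 ff 69.3
```

Touching the chamfer, with the force pushing toward -x. I'll shift that way.

>>> carry_out:
  deltas: [0, -0.001, 0, 0, 0, 0, 0, -0.0018, 0.001, 0, 0, 0, 0, -0.0018, 0.003, 0, 0, 0]

```text
time: 21.78
eef_pos: [0.5512, 0.0151, 0.0953]
tcp_rot: [0.788, 0.615, 0.001, 0.002]
contact_force: [-1.8, -2.2, 0.3]
opening: 0.165
finger_force: 69.2
```

```bash
python3 -c "
from h import *
st()"
```

```text
t 21.77 eef [0.5512 0.0151 0.0953] jig mm [-82.4  -0.9  95.3] F [-1.8 -2.2  0.3] open 0.165 ff 69.2
```

>>> carry_out:
  deltas: [-0.001, -0.0005, 0.001, 0, 0, 0, -0.001, -0.0005, 0.004, 0, 0, 0, -0.001, -0.0005, 0.008, 0, 0, 0]

```text
time: 22.15
eef_pos: [0.5506, 0.0147, 0.0869]
tcp_rot: [0.789, 0.615, 0.001, 0.001]
contact_force: [0.9, 0.4, -1.1]
opening: 0.168
finger_force: 69.2
```

>>> carry_out:
  deltas: [0, 0, 0.003, 0, 0, 0, 0, 0, 0.006, 0, 0, 0]

```text
time: 22.4
eef_pos: [0.5506, 0.0146, 0.0809]
tcp_rot: [0.789, 0.615, 0.001, 0.001]
contact_force: [-0.2, -0.6, -1.0]
opening: 0.165
finger_force: 69.2
```

```bash
python3 -c "
from h import *
st()"
```

```text
t 22.4 eef [0.5506 0.0146 0.0809] jig mm [-82.8  -0.1  80.9] F [-0.2 -0.6 -1. ] open 0.165 ff 69.2
```

Free passage into the lug hole. Going on to seat it.

>>> carry_out:
  deltas: [0, 0, 0.005, 0, 0, 0, 0, 0, 0.01, 0, 0, 0, 0, 0, 0.014, 0, 0, 0, 0, 0, 0.016, 0, 0, 0]

```text
time: 22.9
eef_pos: [0.5505, 0.0145, 0.0648]
tcp_rot: [0.789, 0.615, 0.001, 0.001]
contact_force: [-0.3, 1.0, -1.2]
opening: 0.161
finger_force: 69.2
```

>>> carry_out:
  deltas: [0, 0, 0.001, 0, 0, 0, 0, 0, 0.002, 0, 0, 0]

```text
time: 23.15
eef_pos: [0.5508, 0.0145, 0.0633]
tcp_rot: [0.789, 0.615, 0.001, 0.002]
contact_force: [0.1, 0.4, -1.7]
opening: 0.164
finger_force: 69.1
```

```bash
python3 -c "
from h import *
st()"
```

```text
t 23.15 eef [0.5508 0.0145 0.0633] jig mm [-83.   -0.3  63.3] F [ 0.1  0.4 -1.7] open 0.164 ff 69.1
```

>>> carry_out:
  deltas: [0, 0, 0.001, 0, 0, 0, 0, 0, 0.0015, 0, 0, 0, 0, 0, 0.0015, 0, 0, 0]

```text
time: 23.52
eef_pos: [0.5509, 0.0145, 0.0624]
tcp_rot: [0.789, 0.615, 0.001, 0.002]
contact_force: [-2.0, 0.5, 4.6]
opening: 0.165
finger_force: 69.4
```

>>> carry_out:
  deltas: [0, 0, 0.001, 0, 0, 0, 0, 0, 0.001, 0, 0, 0]

```text
time: 23.78
eef_pos: [0.551, 0.0145, 0.0623]
tcp_rot: [0.788, 0.615, 0.001, 0.002]
contact_force: [-4.5, 2.2, 8.9]
opening: 0.169
finger_force: 70.1
```

>>> carry_out:
  deltas: [0, 0, 0.001, 0, 0, 0, 0, 0, 0.001, 0, 0, 0]

```text
time: 24.02
eef_pos: [0.551, 0.0145, 0.0623]
tcp_rot: [0.788, 0.615, 0.001, 0.001]
contact_force: [-6.6, 0.3, 13.6]
opening: 0.167
finger_force: 70.6
```

>>> carry_out:
  deltas: [0, -0.0007, -0.0006, 0, 0, 0, 0, -0.0007, -0.0006, 0, 0, 0, 0, -0.0007, -0.0006, 0, 0, 0, 0, -0.0007, -0.0006, 0, 0, 0]

```text
time: 24.52
eef_pos: [0.5509, 0.0145, 0.0623]
tcp_rot: [0.788, 0.615, 0.002, 0.002]
contact_force: [-3.4, 0.8, 10.1]
opening: 0.166
finger_force: 70.3
```

```bash
python3 - <<'E'
from h import *
st();S,d=ctrl.read_camera("side")
T,_=ctrl.read_camera("top");st()
cv2.imwrite("pics/f.png",cv2.resize(S[130:220,200:320,::-1],(800,600),interpolation=cv2.INTER_CUBIC))
E
```

```text
t 24.52 eef [0.5509 0.0145 0.0623] jig mm [-83.   -0.4  62.3] F [-3.4  0.8 10.1] open 0.166 ff 70.3
t 24.62 eef [0.5509 0.0145 0.0623] jig mm [-83.   -0.4  62.3] F [-3.8  0.7 10.6] open 0.165 ff 70.3
```

View pics/f.png

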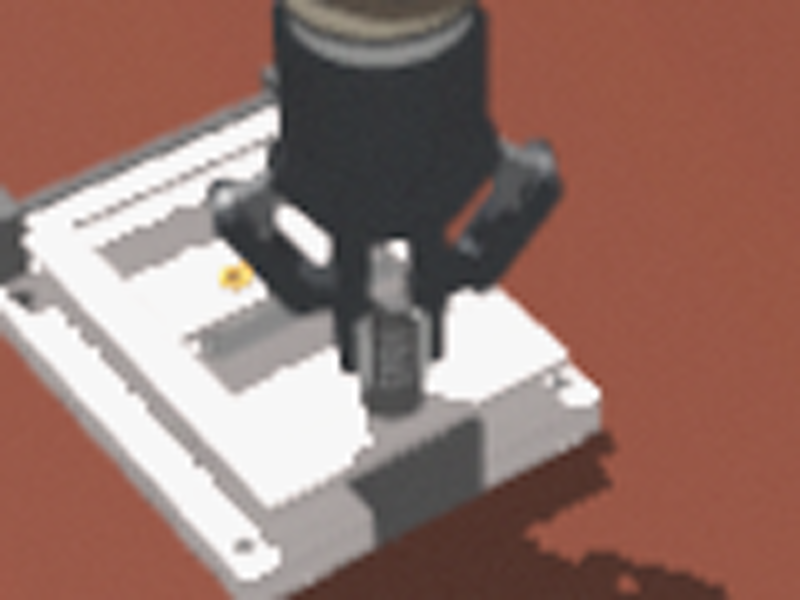

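The side view shows the collar flat on the shut cover at zoom (393,405), with the fingers holding the pin at about 10 N. Handing in.

```bash
python3 -c "
from plant import ctrl
print(ctrl.sign_off())"
```

```text
the job is handed in; nothing more can be done
None
```

I handed the job in at about 25 s of the 72 s: the bar was pushed home against both stops, the cover is shut, and the long pin is seated with its collar on the cover, still held and pressed down at about 10 N. The verdict wasn't shown.

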